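Hang the draining basket on the pull-down hook

ROBOT

A 6-joint arm with a two-finger parallel gripper is mounted at the origin on the work surface. World frame = base frame: x ahead of the robot, y to its left, z up, the work surface at z = 0. Lengths are in mm, angles in rad, forces in N, time in s.
With the tool pointing down it reaches from about 275 to 1000 mm from the base axis. Payload 8.4 kg.
Tool frame: the origin (TCP) lies at the very end of the fingers, on their centre line; the grasp point (between the pads) lies 19 mm behind it; x points along the fingers, y is the direction in which the jaws open and shut, and the axes are right-handed (so a half turn about x gives the same grasp; the last joint's range is limited). The gripper opens to 85 mm and grips with 20 to 120 N. Pads are 22 mm wide; open, the fingers measure 114 mm over their backs; the gripper's body (76 mm by 85 mm) begins 54 mm behind the grasp point. The pads swing forward as they close: fully open they stand 13 mm farther back than shut.
Start: joints at [1.146, 0.353, 1.633, -0, 1.155, -0.002], TCP at [256.446, 569.968, 231.281] pointing down, gripper open.
Joint ranges: [-2.63, 2.63], [-0.92, 2.1], [0.06, 2.66], [-1.3, 4.44], [0, 2.69], [-3.02, 3.02]. Speed limits (rad/s): [2.22, 2.22, 2.79, 3.14, 3.14, 3.14].

INTERFACE

Orientations are given as a rotation vector (axis times angle).
In Python, from station import ctrl, imaging, ticket, boxes_of, cut_out gives the robot as it stands. Calls block until the motion is done:
- ctrl.move_pose(position, orientation): joint-space move of the TCP to a pose.
- ctrl.move_l(position, vel=150, frame=None): straight line of the TCP; frame=None keeps the orientation; vel is the mean speed in mm/s.
- ctrl.movej(angles): joint-space move.
- ctrl.gripper_to(opening, strength=None): opening from 0.0 (shut) to 1.0 (fully open); strength is the grip in N (None keeps the last); returns when the fingers have stopped.
- ctrl.pause(seconds).
- ctrl.inverse_kinematics(position, orientation): joint angles nearest the present ones, or None.
- imaging.capture(name): name is "scene" or "top"; returns a dict with "pixels" (400x640x3 uint8, blue, green, red), "intrinsics" (3x3 intrinsics, pixels), "world_from_camera" (4x4, takes a point from camera to world coordinates). Camera axes: x right, y down, z forward; pixel columns grow to the right and rows downward; lengths in mm; the calibration is good to about 2 mm. A picture is of the moment at which its call begins. There is no depth.
A pose or a line that the arm cannot do raises ctrl.MotionError and nothing moves.
- ticket.close_job(): hands the job in, once; it reports no verdict.
Trained networks look in a picture, given as the dict that the camera call returned (one of the last four; its "shot" number tells which), for a name from the list of things; names that differ only in an ending like _2 or _b are one class to them, and where a whole thing is asked for, a point or a joint stands for the part that bears it (a point fixed in the world has none). Each returns a list of dicts, best first, with "confidence" (0 to 1); they miss things now and then, are a little off and sometimes report something else, mostly with a low value. They report only what shows in the picture. A call takes as long as a camera call. They do not tell look-alikes from the thing itself.
- boxes_of(picture, thing): "point" ([x, y, z] in mm, in world coordinates, good to about 4 mm: the middle of the surface that is visible of it).
- cut_out(picture, thing): "pixels" (400x640 bool, what is visible of it).
Readings, each from a call of its own:
- ctrl.current_clock(): time.
- ctrl.current_joint_positions(): joint angles.
- ctrl.current_joint_vel(): joint speeds.
- ctrl.current_tau(): joint torques, N m.
- ctrl.current_tool_pos(): TCP position.
- ctrl.current_ee_rot(): TCP orientation.
- ctrl.current_ft_force(): force on the tool from outside, world axes, zero at the start.
- ctrl.current_torque(): the same for the moment, N m.
- ctrl.current_opening(): opening from 0.0 (shut) to 1.0 (fully open).
Only numpy, scipy, OpenCV 4.12 (cv2) and the standard library are available. Lean on these libraries where they do the work, as an engineer would, in place of code of your own. Each camera call takes 0.05 s, during which the arm holds its last target. There are 200 camera calls.

TASK

Pull the sprung hook down by its handle, feel it gently in under the draining basket's bail without tipping or shoving the basket, then let it rise under control, without snapping up, until the basket hangs still from the fully raised hook above its tray. Do not touch the basket with the gripper, and leave the cups, mug, bowl and jar where they are.

Things in the scene. Friction and masses are not known exactly. Their poses are not given: they have to be found in the camera images.
- rail: Fixed steel rail on two posts (540 mm apart, rail bar 400 mm up), at a small yaw. Origin on the counter midway between the posts, 150 mm in front of the rail (on the robot's side), directly under the line along which the hook travels; y runs along the rail, x from the hook towards the rail, z up.
- trolley: Grey trolley with a round spring reel on top that rolls along the rail with light drag (about 0.4 N), up to 200 mm either way from the rail's middle. Its origin is the point of the counter directly below the seat of the hook it carries (axes as the rail's). It carries the sprung hook on a level arm reaching 150 mm forward from a black upright guide.
- hook (a joint): How far the sprung hook is pulled down, in m: 0 = fully up (seat 250 mm above the counter), 0.13 = lowest. It only moves straight up and down relative to the trolley. The spring pulls it up with about 13 N at the top, rising to 18 N at the bottom, and lets it fly up if released.
- seat (a point): Seat of the flat steel J-hook: middle of the upward-facing floor of its mouth, which is 18 mm wide along the rail. Shank on the -y side, upturned 18 mm high lip on the +y side, each 5 mm thick; a bar enters over the lip from +y. The hook is 24 mm wide along x, its floor 8 mm thick. The level arm above it (14 mm thick) has its underside 52 mm over the seat.
- grip (a point): Centre of the black handle block standing on the end of the hook's arm: 28 x 28 mm, 46 mm tall, its sides along the rail's x and y; free above and around (arm below; black guide 125 mm behind). It is 88 mm above the seat and 9 mm to the -y side of it. Fingertips may reach up to 22 mm below its centre.
- tray: Fixed shallow grey drip tray, 220 x 270 mm, 18 mm high, floor 5 mm thick, walls 5 mm. Origin at the centre of its underside.
- basket: Loose steel wire draining basket, 150 mm (x) x 200 mm (y) x 85 mm tall, 0.65 to 0.95 kg (hidden), a steel cup and a black bowl fixed in it; stands on the tray's floor. Origin at the centre of its underside. An 8 mm wire bail is pivoted at the middle of its two x sides. A sideways push of 3 N or more on the top of the bail can tip the basket.
- pivot (a point): Midpoint between the bail's pivots, 50 mm above the basket's underside. The bail's straight top bar, 140 mm long along the basket's x, has its centre line 125 mm from here. The pivots are very stiff: the bail stays at the lean it was left at, up to 0.35 rad from upright to +y or -y: bar up to 43 mm to either side, 117 to 125 mm above this point. The lean is not measured: see or feel it.
- tumbler: Steel cup, 68 mm across, 100 mm tall, a bystander. Origin under its centre.
- mug: White mug, 76 mm across, 85 mm tall, a bystander. Origin under its centre.
- bowl: Black bowl, 120 mm across, 50 mm tall, a bystander. Origin under its centre.
- cup: Clear cup, 70 mm across, 80 mm tall, a bystander. Origin under its centre.
- jar: Amber jar, 70 mm across, 90 mm tall, a bystander. Origin under its centre.
Not all that is in view belongs to the job. What is shaped like the basket but turquoise is not meant.

How it is judged:
By the outcome, as a careful person would: the job done as asked, in the order asked, and still so for the second after the job is handed in, with the robot touching nothing.
It also fails if it takes over 72 s, if anything falls off the work surface, if the arm or the gripper's body presses on something with over 40 N, if the wrist force passes 120 N, or if a joint passes its speed limit or range.

## Working session

There is one attempt and no reset: what is moved stays moved. The work goes in short steps, each a Python script; the robot and the scene stay as the last script left them, time stands still between calls to the robot, and variables do not carry over. Pictures are saved under pics/ and viewed, about 8 in all and at most 12, crops included, and the job is handed in when it is done.

```bash
mkdir -p pics; ls; cat > h.py <<'E'
import numpy as np, cv2
from station import ctrl, imaging, ticket, boxes_of, cut_out
def proj(p,P):
    q=np.linalg.inv(p["world_from_camera"])@np.append(P,1); u=p["intrinsics"]@q[:3]; return u[:2]/u[2]
def ray(p,uv):
    T=p["world_from_camera"]; d=T[:3,:3]@np.linalg.inv(p["intrinsics"])@np.array([uv[0],uv[1],1.]); return T[:3,3],d
def on_z(p,uv,z):
    o,d=ray(p,uv); return o+d*(z-o[2])/d[2]
def tri(l):
    A=np.zeros((3,3));b=np.zeros(3)
    for p,uv in l:
        o,d=ray(p,uv);d=d/np.linalg.norm(d);M=np.eye(3)-np.outer(d,d);A+=M;b+=M@o
    return np.linalg.solve(A,b)
E
python3 - <<'E'
from h import *
for n in("scene","top"):
    p=imaging.capture(n); cv2.imwrite(f"pics/{n}0.png",p["pixels"])
    print(n,p["world_from_camera"].round(3).tolist(),p["intrinsics"].tolist())
    for t in["rail","trolley","hook","seat","grip","tray","basket","pivot","tumbler","mug","bowl","cup","jar"]:
        try: print(t,[(np.round(b["point"]).tolist(),round(b["confidence"],2),proj(p,b["point"]).round().tolist()) for b in boxes_of(p,t)[:3]])
        except Exception as e: print(t,e)
print(ctrl.current_clock(), ctrl.current_ee_rot())
E
```

```text
pics
scene [[-0.724, 0.382, -0.574, 1042.413], [0.689, 0.421, -0.589, 590.39], [0.016, -0.823, -0.568, 752.37], [0.0, 0.0, 0.0, 1.0]] [[371.8348788424792, 0.0, 320.9796011042141], [0.0, 371.8348788424792, 200.62357591776194], [0.0, 0.0, 1.0]]
rail [([668.0, -10.0, 333.0], 0.58, [252.0, 177.0])]
trolley [([658.0, -15.0, 345.0], 0.86, [254.0, 170.0]), ([514.0, -28.0, 316.0], 0.65, [300.0, 159.0])]
hook [([513.0, -33.0, 312.0], 0.74, [299.0, 159.0])]
seat [([519.0, -27.0, 319.0], 0.8, [299.0, 159.0])]
grip [([514.0, -25.0, 315.0], 0.74, [301.0, 159.0])]
tray [([561.0, 63.0, 2.0], 0.77, [311.0, 278.0]), ([526.0, 34.0, 61.0], 0.33, [314.0, 251.0])]
basket [([527.0, 36.0, 65.0], 0.93, [313.0, 250.0]), ([196.0, 337.0, 56.0], 0.7, [475.0, 252.0]), ([559.0, 65.0, -0.0], 0.46, [312.0, 279.0])]
pivot [([203.0, 342.0, 50.0], 0.83, [475.0, 256.0]), ([525.0, 38.0, 58.0], 0.74, [315.0, 252.0])]
tumbler [([408.0, 342.0, 77.0], 0.92, [436.0, 287.0]), ([557.0, 65.0, 3.0], 0.22, [313.0, 277.0])]
mug [([385.0, 215.0, 54.0], 0.69, [398.0, 262.0]), ([526.0, 37.0, 58.0], 0.18, [314.0, 252.0])]
bowl [([379.
[... 583 characters left out ...]
156.0])]
grip [([551.0, -39.0, 317.0], 0.8, [351.0, 156.0])]
tray [([485.0, 44.0, 3.0], 0.66, [323.0, 189.0])]
basket [([501.0, 44.0, 59.0], 0.84, [323.0, 183.0]), ([172.0, 332.0, 56.0], 0.57, [239.0, 279.0])]
pivot [([504.0, 39.0, 60.0], 0.97, [325.0, 182.0]), ([177.0, 332.0, 58.0], 0.6, [239.0, 278.0])]
tumbler [([387.0, 345.0, 48.0], 0.69, [236.0, 216.0]), ([547.0, -36.0, 316.0], 0.21, [350.0, 158.0])]
mug [([374.0, 217.0, 4.0], 0.81, [275.0, 220.0]), ([485.0, 43.0, 3.0], 0.32, [324.0, 189.0])]
bowl [([391.0, -297.0, 25.0], 0.64, [420.0, 214.0])]
cup [([520.0, 414.0, 33.0], 0.92, [218.0, 178.0])]
jar [([774.0, -104.0, 90.0], 0.49, [366.0, 103.0])]
1.4 [ 0.331607    1.54523826 -0.33163869]
```

```bash
python3 - <<'E'
import cv2
s=cv2.imread("pics/scene0.png");t=cv2.imread("pics/top0.png")
# scene crop x200-400 y100-310, x3 ; top crop 
a=cv2.resize(s[100:310,190:410],None,fx=2.7,fy=2.7,interpolation=cv2.INTER_CUBIC)
cv2.imwrite("pics/c1.png",a)
b=cv2.resize(t[80:240,230:430],None,fx=3.7,fy=3.7,interpolation=cv2.INTER_CUBIC)
cv2.imwrite("pics/c2.png",b)
E
```

```text
(no output)
```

View pics/scene0.png

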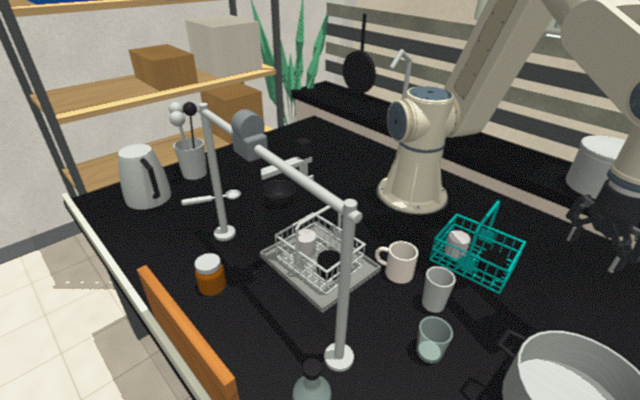

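View pics/c1.png

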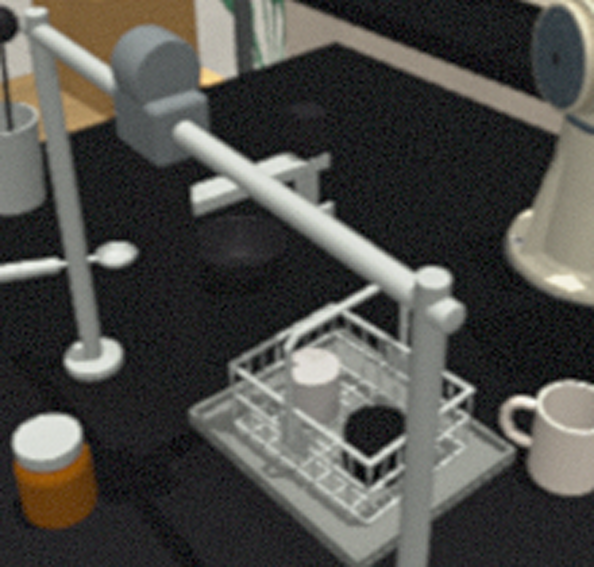

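View pics/c2.png

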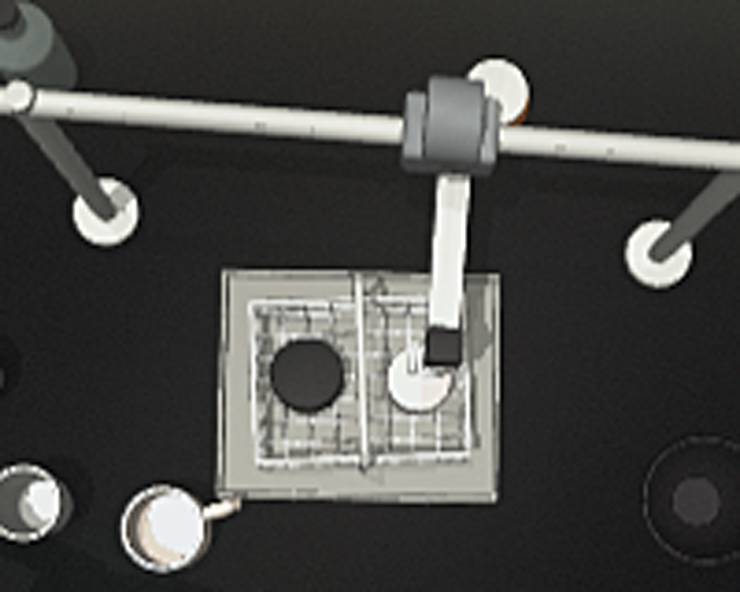

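The top crop shows the black handle at about (350,173), and the arm runs from there back to the rail. The bail bar runs from (327,154) to (328,206). There are two basket-like things: steel at scene (313,250), standing on the grey tray, and turquoise at (475,252). The steel one on the tray is the target, and the crops confirm it. The hook is already on the bar's -y side, which suits its +y opening.

```bash
python3 - <<'E'
from h import *
p=imaging.capture("top"); s=imaging.capture("scene")
T=lambda c:(c[0]/3.7+230-.4,c[1]/3.7+80-.4); S=lambda c:(c[0]/2.7+190-.4,c[1]/2.7+100-.4)
r=[on_z(p,T(c),408) for c in[(120,106),(720,153)]]; d=r[0]-r[1]; yaw=np.arctan2(-d[0],d[1]); print("rail yaw",yaw,r)
a=on_z(p,T((454,180)),316);b=on_z(p,T((446,325)),316);e=a-b; print("arm yaw",np.arctan2(e[1],e[0]),a,b)
posts=[on_z(p,T(c),5) for c in[(105,212),(658,254)]]; print("posts",posts, np.linalg.norm(posts[0]-posts[1]),np.arctan2(-(posts[0]-posts[1])[0],(posts[0]-posts[1])[1]))
# handle dark mask in top view
for t in("grip","basket","tray"):
    m=cut_out(p,t)[0]; M=m["pixels"]; v,u=np.nonzero(M); (cx,cy),wh,an=cv2.minAreaRect(np.c_[u,v].astype(np.float32)); print(t,m["confidence"],len(u),(u.mean(),v.mean()),(cx,cy),wh,an)
crop=p["pixels"][160:190,340:362].max(2); print("dark", crop[:, :].tolist() if 0 else "")
v,u=np.nonzero(crop<60); print(u.min()+340,u.max()+340,v.min()+160,v.max()+160)
print("handle top",on_z(p,T((443,346)),361))
print("handle from tri",tri([(p,T((443,346)))]+[]) if 0 else "")
for z in(172,180): print("bar",[on_z(p,T(c),z).round(1) for c in[(360,280),(364,462)]])
print("rim",[on_z(p,T(c),90).round(1) for c in[(250,303),(466,297),(472,455),(258,466)]])
print("tray",[on_z(p,T(c),18).round(1) for c in[(223,270),(498,272),(496,501),(219,496)]])
print("bar near end tri",tri([(p,T((361,280))),(s,S((287,337)))]))
E
```

```text
rail yaw -0.08380101839429518 [array([668.10826389, 206.0277768 , 408.        ]), array([ 631.32843431, -231.83912668,  408.        ])]
arm yaw -0.06428981252502956 [633.12717769 -42.90608586 316.        ] [518.34555465 -35.51661335 316.        ]
posts [array([673.71452668, 279.75326092,   5.        ]), array([ 629.67176719, -260.21814402,    5.        ])] 541.7646009219641 -0.08138482371133134
grip 0.92 529 (np.float64(349.9697542533081), np.float64(155.28544423440454)) (348.60101318359375, 153.53082275390625) (13.187797546386719, 53.6474494934082) 2.935673475265503
basket 0.98 929 (np.float64(325.3681377825619), np.float64(183.57481162540367)) (327.0541687011719, 181.51593017578125) (47.07712936401367, 57.60612869262695) 87.95458984375
tray 0.59 3222 (np.float64(324.3497827436375), np.float64(186.93234016139044)) (326.2672119140625, 183.3048553466797) (76.71459197998047, 61.89885330200195) 1.0416266918182373
dark 
345 354 169 178
handle top [496.31088002 -30.6673083  361.        ]
handle from tri 
bar [array([577.9,  31.2, 172. ]), array([419.2,  28.6, 172. ])]
bar [array([576.6,  31.2, 180. ]), array([418.8,  28.6, 180. ])]
rim [array([570.5, 132.5,  90. ]), array([575.1, -66.5,  90. ]), array([429.3, -70.4,  90. ]), array([420.3, 125.2,  90. ])]
tray [array([613.7, 163.4,  18. ]), array([ 610.5, -102.5,   18. ]), array([389.2, -97.9,  18. ]), array([395.4, 166.9,  18. ])]
bar near end tri [578.39012662  28.98683268 177.39419259]
```

```bash
cat >> h.py <<'E'
from scipy.spatial.transform import Rotation as R
yaw=-0.082
ux=np.array([np.cos(yaw),np.sin(yaw),0]); uy=np.array([-np.sin(yaw),np.cos(yaw),0])
def ori(sg):
    x=np.array([0,0,-1.]); y=sg*uy; return R.from_matrix(np.c_[x,y,np.cross(x,y)]).as_rotvec()
G=np.array([496.3,-30.7,338.])
def F():
    f=np.array(ctrl.current_ft_force()); return np.array([f@ux,f@uy,f[2]])
def rd(tag=""): print(tag,round(ctrl.current_clock(),2),"tcp",np.round(ctrl.current_tool_pos(),1),"F(rail)",F().round(2),"op",round(ctrl.current_opening(),3))
E
python3 - <<'E'
from h import *
t=np.array(ctrl.current_tool_pos()); c=R.from_rotvec(ctrl.current_ee_rot()).as_matrix(); print(c.round(2).tolist())
qs=[(sg,ctrl.inverse_kinematics(G+[0,0,90],ori(sg))) for sg in(1,-1)]; print(qs)
sg=min((q for q in qs if q[1] is not None),key=lambda q:abs(q[1][5]))[0]; print(sg)
rd(); ctrl.move_l([t[0],t[1],400],vel=250); ctrl.move_pose(G+[0,0,90],ori(sg)); rd("above")
for n in("top","scene"):
    p=imaging.capture(n); cv2.imwrite(f"pics/{n}1.png",p["pixels"])
ctrl.move_l(G+[0,0,-17],vel=120); rd("down")
ctrl.gripper_to(0.0,80); rd("gripped")
E
```

```text
[[-0.0, 0.41, 0.91], [-0.0, 0.91, -0.41], [-1.0, -0.0, -0.0]]
[(1, array([-0.06479564,  0.01399442,  1.62356135,  0.        ,  1.50403689,
       -1.55359196])), (-1, array([-6.47956351e-02,  1.39944176e-02,  1.62356135e+00, -4.44089210e-16,
        1.50403689e+00,  1.58800069e+00]))]
1
 1.65 tcp [256.4 570.  231.3] F(rail) [-0.63  0.38 -0.6 ] op 1.001
above 4.78 tcp [496.4 -30.1 427.9] F(rail) [ 0.72 -0.36  0.44] op 0.998
down 5.92 tcp [496.7 -30.7 321.7] F(rail) [-0.36 -0.23 -0.27] op 0.996
gripped 6.48 tcp [496.4 -30.7 321.4] F(rail) [-0.41  0.53  4.52] op 0.321
```

```bash
python3 - <<'E'
from h import *
t=np.array(ctrl.current_tool_pos())
for z in(318,300,211.4):
    ctrl.move_l([G[0],G[1],z],vel=40 if z>250 else 60); ctrl.pause(.1); rd()
P=[imaging.capture(n) for n in("top","scene")]
a=cv2.resize(P[0]["pixels"][135:215,290:390],None,fx=4,fy=4,interpolation=cv2.INTER_CUBIC)
b=cv2.resize(P[1]["pixels"][140:290,240:400],None,fx=2.5,fy=2.5,interpolation=cv2.INTER_CUBIC)
h=max(a.shape[0],b.shape[0]); a,b=[cv2.copyMakeBorder(i,0,h-i.shape[0],0,0,0) for i in(a,b)]
cv2.imwrite("pics/c3.png",np.hstack([a,b]))
E
```

```text
6.83 tcp [496.4 -30.7 319.4] F(rail) [-4.1  -0.72 13.32] op 0.324
 7.53 tcp [496.4 -30.7 301.4] F(rail) [-5.5   0.44 14.26] op 0.317
 9.26 tcp [496.4 -30.7 212.9] F(rail) [-5.99  0.47 17.6 ] op 0.319
```

View pics/c3.png

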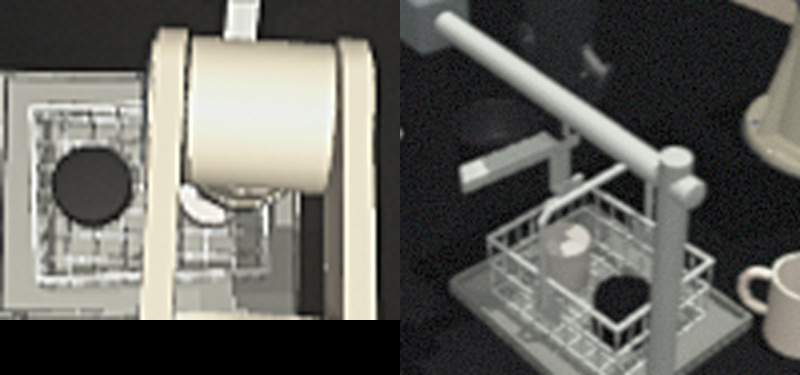

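Scene right half: the hook's lip tip is at about (575,180) in the composite, short of the bar, which runs (545,215)–(625,170). The spring force of 17.6 N matches the pull, so there is no slip. Next I move towards the bar and check with an overlay.

```bash
cat >> h.py <<'E'
def Fm(n=8):
    a=[]
    for _ in range(n): a.append(F()); ctrl.pause(.02)
    return np.mean(a,0)
C=np.array([496.3,-30.7,0.])   # rail-frame reference (grip at start)
def cmd(s,z,vel=40): ctrl.move_l(C+uy*s+[0,0,z],vel=vel)
def st():
    t=np.array(ctrl.current_tool_pos()); return round(float((t-C)@uy),1),round(float(t[2]-321.4+250),1)  # s, seat z
E
python3 - <<'E'
from h import *
print(Fm(),st()); cmd(0,213.5,30); cmd(28,213.5); print(Fm(),st(),ctrl.current_clock())
p=imaging.capture("scene"); k=4
x0,y0,x1,y1=270,170,390,290
im=cv2.resize(p["pixels"][y0:y1,x0:x1],None,fx=5,fy=5,interpolation=cv2.INTER_CUBIC); raw=im.copy()
s,z=st(); seat=C+uy*(s+9)+[0,0,z]
def pt(P,c): 
    q=(proj(p,P)-[x0,y0]+.5)*5; cv2.circle(im,tuple(int(v) for v in q),3,c,-1)
for dx in(-12,12):
    pt(seat+ux*dx,(0,0,255)); pt(seat+ux*dx+uy*11.5+[0,0,18],(0,255,0)); pt(seat+ux*dx+[0,0,52],(255,0,255))
for x in np.linspace(430,568,12): pt(np.array([x,28.8+(x-419)*2.6/158,180]),(255,255,0))
cv2.imwrite("pics/c4.png",im)
E
```

```text
[-6.43118603 -0.28686832 17.47471239] (-0.0, 141.5)
[-6.90532585  0.58973208 17.36810125] (28.2, 143.5) 10.725
```

View pics/c4.png

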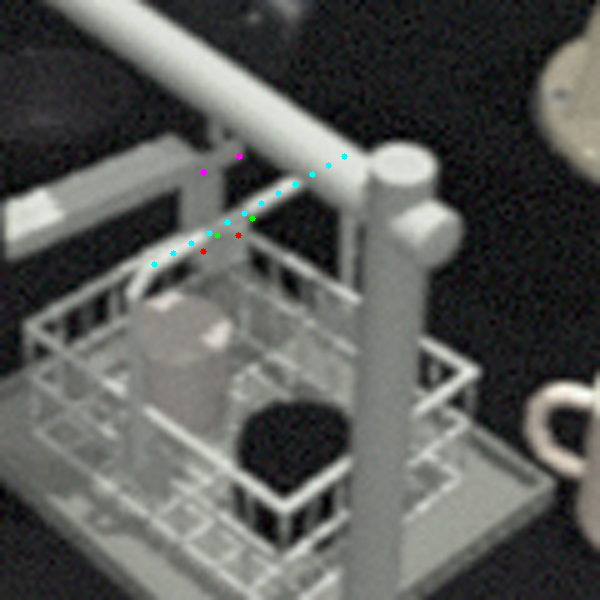

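The projected bar (cyan, z=180) lies along the bail's bar, at about (150,265)–(345,155) in the crop. The lip (green) is below bar height and just short of it. Next I feel in step by step.

```bash
python3 - <<'E'
from h import *
b=Fm(12)
for s in(32,36,39,42,45,48,50,52):
    cmd(s,213.5,30); f=Fm(10); print(s,st(),(f-b).round(2),round(ctrl.current_clock(),1))
    if abs(f-b)[1]>1.3 or abs(f-b)[2]>1.5: print("CONTACT");break
p=imaging.capture("scene")
im=cv2.resize(p["pixels"][170:290,270:390],None,fx=5,fy=5,interpolation=cv2.INTER_CUBIC); cv2.imwrite("pics/c5.png",im)
E
```

```text
32 (32.2, 143.6) [-0.11  0.13 -0.02] 11.4
36 (36.2, 143.5) [ 0.09 -0.1   0.12] 11.9
39 (39.2, 143.6) [0.12 0.04 0.04] 12.3
42 (42.2, 143.5) [-0.17  0.02  0.38] 12.7
45 (45.2, 143.6) [-0.02  0.02  0.27] 13.1
48 (48.2, 143.5) [-0.13  0.21  0.12] 13.5
50 (50.2, 143.5) [-0.09 -0.26  0.03] 14.0
52 (52.2, 143.5) [-0.29  0.26  0.2 ] 14.4
```

View pics/c5.png

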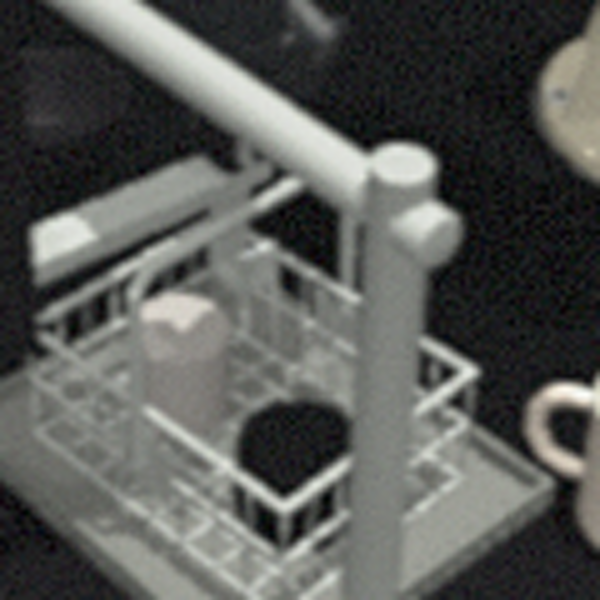

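The crop shows the bar passing in front of the shank at about (230,230), with the lip top beyond it at (255,248). There was no contact force on the way in. Now I raise slowly and feel for the bar.

```bash
python3 - <<'E'
from h import *
b=Fm(10); s=52
for z in list(range(150,170,4))+list(range(169,190,2)):
    cmd(s,z-250+321.4-1.5,20); f=Fm(8); d=f-b; sz=st()[1]; d[2]+= (sz-143.5)*5/130
    print(z,st(),d.round(2),round(ctrl.current_clock(),1))
    if abs(d[1])>1.2 or abs(d[2])>1.5: print("CONTACT");break
E
```

```text
150 (52.1, 150.0) [-0.04 -0.27  0.17] 15.2
154 (52.1, 154.0) [ 0.07 -0.18  0.02] 15.7
158 (52.1, 158.0) [ 0.54 -0.26 -0.08] 16.2
162 (52.2, 162.0) [ 0.34 -0.32  0.27] 16.6
166 (52.2, 166.0) [ 0.6  -0.11 -0.15] 17.1
169 (52.1, 169.0) [ 0.64 -0.66  0.34] 17.6
171 (52.1, 171.0) [ 0.58 -0.3  -0.03] 17.9
173 (52.2, 173.0) [ 0.59 -0.34 -0.05] 18.3
175 (52.1, 175.0) [ 0.57 -0.52  0.36] 18.7
177 (52.1, 176.3) [ 3.34 -0.52 -7.26] 19.1
CONTACT
```

```bash
python3 - <<'E'
from h import *
s=52
for z,v in((180,8),(185,10),(215,14),(240,14),(246,8),(248.5,5),(250,4)):
    cmd(s,z-250+321.4,v); print(z,st(),Fm(8).round(2),round(ctrl.current_clock(),1))
for n in("top","scene"):
    p=imaging.capture(n); cv2.imwrite(f"pics/{n}6.png",p["pixels"])
cv2.imwrite("pics/c6.png",cv2.resize(p["pixels"][120:300,220:400],None,fx=3.3,fy=3.3,interpolation=cv2.INTER_CUBIC))
E
```

```text
180 (52.1, 180.6) [-3.03  0.47  6.94] 19.9
185 (52.1, 185.5) [-2.8   0.23  6.67] 20.7
215 (52.1, 215.4) [-2.24  0.38  5.33] 23.1
240 (52.0, 239.9) [-2.62  0.25  4.65] 25.2
246 (52.0, 245.9) [-2.08  0.22  4.23] 26.2
248.5 (52.0, 248.5) [-2.31  0.33  4.38] 27.0
250 (52.0, 250.0) [-2.09  0.29  2.98] 27.7
```

View pics/c6.png

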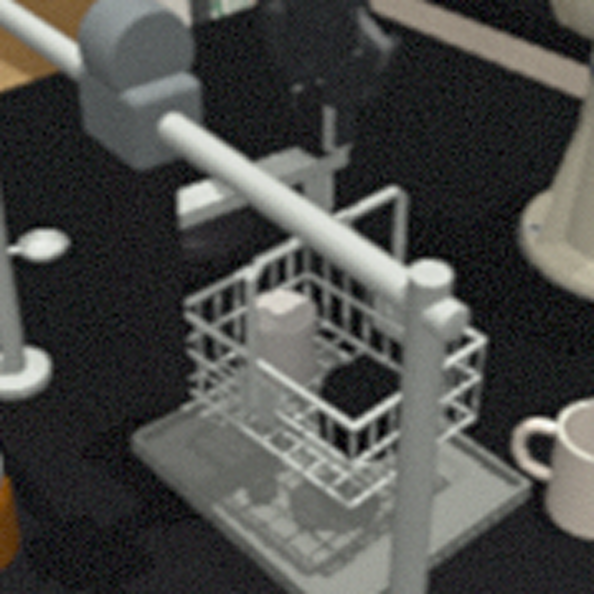

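The basket is clear of the tray and hangs level from the hook. I ease the last bit to the stop, let it settle, then release and retreat straight up.

```bash
python3 - <<'E'
from h import *
for z in(250.5,251,251.5,252):
    cmd(52,z-250+321.4,3); f=Fm(8); print(z,st(),f.round(2))
    if f[2]<0.5: break
ctrl.pause(1.5); print(Fm(6).round(2))
for o in(.36,.42,.6,1.0): ctrl.gripper_to(o); ctrl.pause(.15)
rd("open"); p0=imaging.capture("scene"); t=np.array(ctrl.current_tool_pos())
ctrl.move_l(t+[0,0,100],vel=60); rd("up")
t=np.array(ctrl.current_tool_pos()); ctrl.move_l(t-150*ux,vel=120); ctrl.pause(1)
A=imaging.capture("scene"); ctrl.pause(.7); B=imaging.capture("scene"); T=imaging.capture("top")
c=lambda q:q["pixels"][120:300,220:400]
print("motion diff",np.abs(cv2.GaussianBlur(c(A),(5,5),0).astype(int)-cv2.GaussianBlur(c(B),(5,5),0)).max(), "vs before release",np.abs(cv2.GaussianBlur(c(A),(5,5),0).astype(int)-cv2.GaussianBlur(c(p0),(5,5),0)).mean())
for n in("tumbler","mug","bowl","cup","jar","basket","grip"): print(n,[(np.round(b["point"]).tolist(),round(b["confidence"],2)) for b in boxes_of(B,n)[:2]])
h=cv2.resize(np.hstack([B["pixels"][110:310,215:415],T["pixels"][80:280,220:420]]),None,fx=2,fy=2,interpolation=cv2.INTER_CUBIC)
cv2.imwrite("pics/c7.png",h); print(ctrl.current_clock())
E
```

```text
250.5 (52.0, 250.0) [ 1.12  0.22 -5.42]
[  5.29   0.41 -16.04]
open 31.62 tcp [500.6  21.1 321.9] F(rail) [-0.56  0.09 -0.4 ] op 0.998
up 33.49 tcp [500.4  21.1 421.6] F(rail) [-0.25  0.08 -0.31] op 1.003
motion diff 9 vs before release 3.5267798353909465
tumbler [([408.0, 340.0, 70.0], 0.93), ([530.0, 36.0, 133.0], 0.22)]
mug [([384.0, 217.0, 53.0], 0.74), ([546.0, 68.0, 1.0], 0.48)]
bowl [([368.0, -287.0, 24.0], 0.81)]
cup [([521.0, 28.0, 317.0], 0.67), ([512.0, 410.0, 53.0], 0.59)]
jar [([774.0, -76.0, 62.0], 0.83)]
basket [([195.0, 336.0, 53.0], 0.78), ([528.0, 37.0, 136.0], 0.6)]
grip [([519.0, 26.0, 317.0], 0.9)]
37.0917
```

View pics/c7.png

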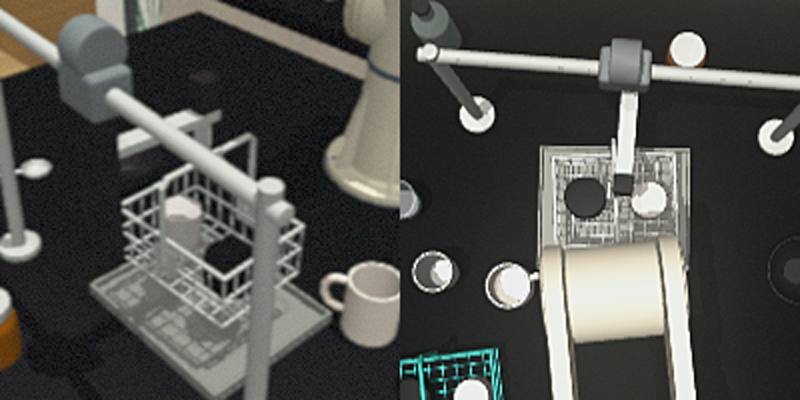

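The basket hangs level and still above its tray. The hook is fully up, the robot is clear, and the bystanders are where they were.

```bash
python3 - <<'E'
from h import *
rd(); print(ticket.close_job())
E
```

```text
37.09 tcp [350.9  33.4 421.6] F(rail) [-0.15  0.5   0.47] op 0.997
the job is handed in; nothing more can be done
None
```

The steel basket now hangs still from the fully raised hook above its tray, and I handed the job in at about 37 s of the 72 s allowed.

- **Pull-down and entry:** I gripped the handle with the jaws along the rail and pulled the hook down about 108 mm. I then fed it under the bail in 2–4 mm steps. No sideways or vertical contact showed above the force noise, which was under about 0.5 N.
- **Feeling the bail:** Raising slowly, I first felt the bar at a seat height of 176 mm, where the bail was expected. The basket's load of about 7 N came on there.
- **Rise and release:** I raised the hook at 4–14 mm/s to its stop, let it settle, then opened the gripper in stages and backed away.

**Last checks:**
- Two pictures 0.7 s apart differed by 9 grey levels at most, which I took to be image noise.
- The gripper read near-zero force after release.
- The tumbler, mug, cup and jar were found within about 8 mm of where they started. The bowl's reading differed by about 26 mm between pictures. I put that down to detector scatter, since nothing went near it and it looked unmoved in the picture.

**Disagreements:**
- While holding at the upper stop before release, the gripper pushed up with about 16 N. This is well under the limits.
- The networks' best "cup" and "basket" matches in the final picture were the hook handle and the turquoise basket. I discounted both after looking at the picture.

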